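# Raise the parts pail's bail and hang the pail on its rack

## Task

Raise the folded-down wire bail of the grey parts pail upright while the pail stays standing where it is, then lift the pail by its bail and hang it on the two orange V-shaped prongs of the steel rack, the wire lying in the bottoms of both Vs and the wooden grip between them, and let go. The height at which the rack's cross bar is clamped is not known exactly, so let the wire down gently until you feel the prongs take the load: neither push the bail hard onto the prongs nor let the pail drop onto them. Do not tip the pail or disturb the bowl, screwdriver, level and bracket.

Things in the scene. Friction and masses are not known exactly. Their poses are not given: they have to be found in the camera images.
- pail: Round grey steel pail, loose, 0.4 to 0.6 kg. 80 mm high, outer radius 43 mm at the bottom, 50 mm at the rim (bead to 52.5 mm). Origin: centre of its underside; z up. The bail's pivots lie at y = +/-56 mm, 72 mm above the underside. The bail is folded to its -x side, which looks roughly to the robot.
- bail (a joint): Bail angle, rad: 0 = upright, grows as it folds to the pail's -x side, 1.57 = level. Hard stops at -0.15 and 1.6. Starts at 1.3 to 1.6. Stiff pivots (0.05 N m, 0.5 N at the grip) hold it at any angle. Pushing the grip against a stop with over about 1 N tips the pail. A tightly pinched grip does not turn in the fingers, so dragging it round drags or lifts the pail; push it from below with a finger.
- grip (a point): Centre of the bail's grip: pale wooden sleeve, 10 mm diameter, 32 mm long, midway on the crown (5 mm steel wire along the pail's y axis, straight over +/-49 mm). 100 mm from the pivot axis; side arms at y = +/-56 mm. Site z points from pivot to grip, y along the crown. Upright: 172 mm above the pail's underside; folded: 45 mm out from the pail's wall.
- rack: Steel rack fixed to the table, front (-x) roughly to the robot. Origin: on the table, midway below the two V bottoms. Two 12 mm posts at x = +92, y = +/-50 mm, 262 mm high, on a 12 mm thick foot (x 60 to 130, y +/-62 mm). They carry a grey cross bar (22 x 130 x 24 mm) at x = +92 mm, 18 mm above the V bottoms, clamped at a height that differs each time and is not measured.
- lowest (a point): Point on the rack's z axis, 185 mm up: where the V bottoms lie with the bar clamped lowest; really they are 0 to 35 mm higher (unmeasured). Prongs: orange 6 mm round bar at rack y = +/-32 mm, from the bar level to x = +18 mm, down 18 mm to the V bottom at x = 0, up to tips at x = -18 mm, 18 mm above it (sizes to bar axis). The wire's centre rests about 8 mm above the V bottom axis.
- bowl: White ceramic bowl with wooden dowels standing in it, 124 mm across, 70 mm high, bystander. Origin: centre of its underside.
- screwdriver: Black-handled screwdriver lying on the table, bystander, less than 35 mm high, about 200 mm long. Origin: below its middle.
- level: Yellow plastic spirit level, 220 x 24 x 50 mm, standing on its edge, bystander. Origin: centre of its underside.
- bracket: Stainless steel angle bracket, 80 x 40 x 60 mm, bystander. Origin: centre of its underside.
Not all that is in view belongs to the job. Leave any green look-alike of the pail alone.

How it is judged:
By the outcome, as a careful person would: the job done as asked, in the order asked, and still so for the second after the job is handed in, with the robot touching nothing.
It also fails if it takes over 72 s, if anything falls off the work surface, if the arm or the gripper's body presses on something with over 40 N, if the wrist force passes 120 N, or if a joint passes its speed limit or range.

## Robot

A 7-joint arm with a two-finger parallel gripper is mounted at the origin on the work surface. World frame = base frame: x ahead of the robot, y to its left, z up, the work surface at z = 0. Lengths are in m, angles in rad, forces in N, time in s.
With the tool pointing down it reaches from about 0.4 to 0.85 m from the base axis. Payload 4.5 kg.
Tool frame: the origin (TCP) lies on the centre line of the jaws, within the pads' length; the fingertips stand 17 mm ahead of it and the grasp point (between the pads) lies 2 mm behind it (r.tip_reach is the distance from the TCP to the fingertips, in m); z points along the fingers, y is the line along which they close (so a half turn about z gives the same grasp; the last joint's range is limited). The gripper opens to 88 mm and grips with 3 to 60 N. Pads are 18 mm wide; open, the fingers measure 123 mm over their backs; the gripper's body (75 mm by 187 mm) begins 45 mm behind the grasp point.
Start: joints at [1.321, 0.689, -0.195, 1.565, 0.157, 0.902, -0.215], TCP at [0.175, -0.6, 0.256] pointing down, gripper open.
Joint ranges: [-3.01, 3.01], [-0.46, 2.08], [-1.47, 1.51], [0.13, 2.56], [-1, 4.14], [0.04, 2.09], [-2.66, 2.66]. Speed limits (rad/s): [2.57, 2.57, 3.14, 3.14, 3.14, 3.14, 3.14].

## Interface

Orientations are given as a unit quaternion [x, y, z, w].
In Python, from plant import r gives the robot as it stands.
- The arm moves only by the tool step_arm, never from a script. Its argument "steps" is a list of rows, each a list of 7 numbers: the shift along the tool's x, y, z in cm, then the turn, a rotation vector about the tool's x, y, z in degrees, then the gripper's target within -1 to 1 (shut at 1, half-way at 0, fully open at -1). A call has 1 to 8 rows; each row shifts and turns the commanded pose from where the row before left it, along the tool's axes as they then stand; what a row does not reach is not made up. A row lasts 1/8 s, in which the tool goes at most 62.5 mm and 10.7 degrees, less where a joint would pass 70% of its speed; a pose out of reach is approached as far as the arm can. A call with a gripper value outside its range is refused whole. The fingers move at their own pace and stop on an object; "force" is the grip in N (left out, the last holds). Time passes only in rows, so rows that do not move let the fingers close. It gives the time, the measured TCP pose, the force, the opening and the grip force at its end, in the units of the state.
- r.get_state(): the state, without advancing time (a new reading comes with each control period).
- r.snapshot(name): name is "scene" or "top" or "wrist"; returns a dict with "pixels" (420x560x3 uint8, red, green, blue), "fx", "fy", "cx", "cy" (pixels), "dist_coeffs" ([k1, k2, p1, p2, k3] as OpenCV has them; the pictures are not rectified), "cam_to_world" (4x4, takes a point from camera to world coordinates). Camera axes: x right, y down, z forward; pixel columns grow to the right and rows downward; lengths in m; the calibration is good to about 2 mm. A picture is of the moment at which its call begins. There is no depth.
- r.finish_job(): hands the job in; it is judged then, once.
The state is a dict: "clock": time; "q": joint angles; "qd": joint speeds; "joint_torque": joint torques, N m; "tool_pos": TCP position; "eef_rot": TCP orientation; "contact_force": force on the tool from outside, world axes, zero at the start; "moment": the same for the moment, N m; "opening": opening from 0.0 (shut) to 1.0 (fully open); "finger_force": force on a finger pad.
Only numpy, scipy, OpenCV 4.12 (cv2) and the standard library are available. Lean on these libraries where they do the work, as an engineer would, in place of code of your own. Each camera call takes 0.05 s, during which the arm holds its last target. There are 200 camera calls.

## Working session

There is one attempt and no reset: what is moved stays moved. The work goes in short steps, Python scripts to look and compute and a tool call to move; the robot and the scene stay as the last step left them, time stands still between calls to the robot, and variables do not carry over. Pictures are saved under pics/ and viewed, at most 10 in all, crops included, and the job is handed in when it is done.

Besides the shell and the picture viewer there is one more tool, called after "Emit:" by a JSON object that holds its "api" and its "payload", one argument or row to a line. step_arm: Moves the arm, as the interface text tells. Its arguments: {"type":"object","properties":{"steps":{"type":"array","items":{"type":"array","items":{"type":"number"}}},"force":{"type":"number"}},"required":["steps"]}

```bash
mkdir -p pics; ls; cat > h.py <<'E'
import numpy as np,cv2
from plant import r
def snap(n,f):
    s=r.snapshot(n); cv2.imwrite('pics/'+f,cv2.cvtColor(s['pixels'],cv2.COLOR_RGB2BGR))
    np.savez('pics/'+f[:-4]+'.npz',**{k:np.array(v) for k,v in s.items()}); return s
def load(f): return dict(np.load('pics/'+f+'.npz'))
def ray(s,uv):
    K=np.array([[s['fx'],0,s['cx']],[0,s['fy'],s['cy']],[0,0,1]],float)
    p=cv2.undistortPoints(np.array(uv,float).reshape(-1,1,2),K,np.array(s['dist_coeffs'],float)).reshape(-1,2)
    T=np.array(s['cam_to_world']); d=np.c_[p,np.ones(len(p))]@T[:3,:3].T
    return T[:3,3],d
def onz(s,uv,z):
    o,d=ray(s,uv); return o+d*((z-o[2])/d[:,2])[:,None]
def tri(s1,a,s2,b):
    o1,d1=ray(s1,[a]);o2,d2=ray(s2,[b]);d1=d1[0];d2=d2[0]
    t=np.linalg.lstsq(np.c_[d1,-d2],o2-o1,rcond=None)[0]
    p,q=o1+t[0]*d1,o2+t[1]*d2; return (p+q)/2,np.linalg.norm(p-q)
def proj(s,P):
    K=np.array([[s['fx'],0,s['cx']],[0,s['fy'],s['cy']],[0,0,1]],float)
    T=np.linalg.inv(np.array(s['cam_to_world']))
    return cv2.projectPoints(np.array(P,float).reshape(-1,3),cv2.Rodrigues(T[:3,:3])[0],T[:3,3],K,np.array(s['dist_coeffs'],float))[0].reshape(-1,2)
E
python3 - <<'E'
from h import *
a=snap('scene','s1.png');b=snap('top','t1.png')
for s in(a,b):print(s['fx'],np.round(s['cam_to_world'],3).tolist())
st=r.get_state();print(st['clock'],st['tool_pos'],st['eef_rot'],st['contact_force'],st['opening'],r.tip_reach)
E
```

```text
pics
530.5303108831715 [[0.827, 0.29, -0.481, 1.249], [0.562, -0.43, 0.707, -0.954], [-0.002, -0.855, -0.519, 0.834], [0.0, 0.0, 0.0, 1.0]]
421.10732405195307 [[0.003, -0.989, 0.15, 0.381], [-1.0, -0.004, -0.003, 0.025], [0.004, -0.15, -0.989, 1.328], [0.0, 0.0, 0.0, 1.0]]
0.1 [ 0.17477546 -0.59950153  0.25500414] [ 9.89946066e-01  1.41442914e-01 -1.87675077e-04 -8.08253559e-04] [-0.28238037  0.23793943  0.58135965] 1.0034892788042487 0.017
```

View pics/s1.png

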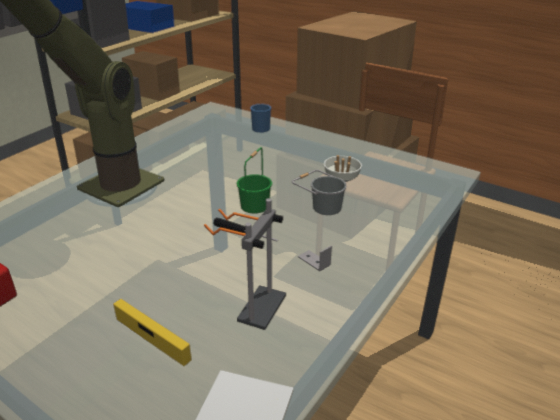

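View pics/t1.png

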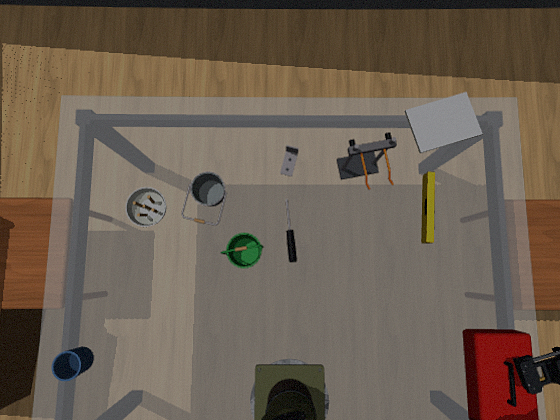

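Scene: a grey pail with its bail folded towards the robot is at top (208,190) / scene (328,195). A green look-alike with its bail up is at top (245,250) / scene (254,193). There is also a blue cup at top (73,363). The grey one fits the description, so I'll confirm it in enlarged crops. The rack is at top (370,158), its orange prongs pointing to the robot.

```bash
python3 - <<'E'
import cv2,numpy as np
a=cv2.imread('pics/t1.png');b=cv2.imread('pics/s1.png')
f=lambda i,x,y,w,h,k:cv2.resize(i[y:y+h,x:x+w],None,fx=k,fy=k,interpolation=cv2.INTER_CUBIC)
c=np.vstack([np.hstack([f(a,170,160,80,60,5),f(a,330,125,80,70,5)[:300]]),np.hstack([f(b,285,145,80,75,5)[:300],f(b,200,190,100,75,4)])])
cv2.imwrite('pics/c1.png',c)
E
```

```text
(no output)
```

View pics/c1.png

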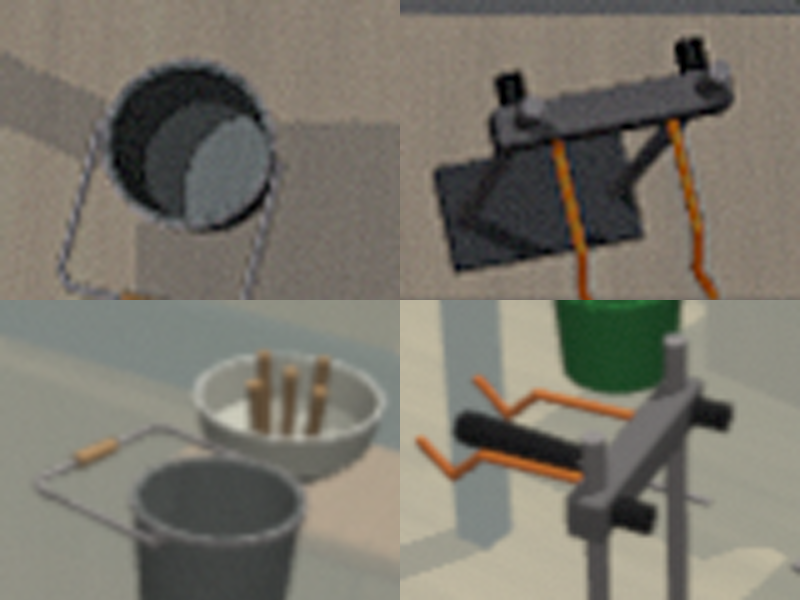

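The crops confirm it: the grey pail's rim is centred at about top (208,189), with its wire bail and wooden grip to the robot side at top (197,219) / scene (304,175). The prongs' V bottoms are at scene (227,218) and (214,234), with tips at (219,210) and (205,225). Next I measure.

```bash
python3 - <<'E'
from h import *
s=load('s1');t=load('t1')
def mask(im,lo,hi,box):
    h=cv2.cvtColor(im,cv2.COLOR_RGB2HSV);m=cv2.inRange(h,lo,hi);z=np.zeros_like(m);x,y,w,hh=box;z[y:y+hh,x:x+w]=m[y:y+hh,x:x+w];return z
def cen(m):
    M=cv2.moments(m,True);return (M['m10']/M['m00'],M['m01']/M['m00']),M['m00']
gt=cen(mask(t['pixels'],(8,90,90),(22,255,255),(185,210,25,20)));gs=cen(mask(s['pixels'],(8,90,90),(22,255,255),(292,165,25,20)))
print('grip',gt,gs,tri(t,gt[0],s,gs[0]))
print('rim top',onz(t,[(208.4,189)],.08), 'rim scene',onz(s,[((218/5+285),(510-300)/5+145-0.5)],.08))
# bail corners
print('bail corner L',tri(t,(182.6,217.5),s,(285+40/5,145+187/5)))
print('bail legs z.075',onz(t,[(183,215),(190.5,187),(219.5,218),(225,194)],.075))
# tips/bends
P={}
for w in(-1,):
  m=mask(t['pixels'],(3,150,100),(20,255,255),(355,145,45,50));n,l,stt,c=cv2.connectedComponentsWithStats(m)
  for i in range(1,n):
    ys,xs=np.where(l==i)
    if len(xs)>15: k=ys.argmax();print('top prong end',xs[ys>=ys.max()-1].mean(),ys.max(),'start',xs[ys<=ys.min()+1].mean(),ys.min(),len(xs))
ft=onz(t,[(337,158),(341,179),(378,172.6)],.012);print('foot',ft.round(4).tolist())
V=[((226.75,218.3)),((213.75,234.2))]
for z in(.19,.2,.21,.22):print(z,onz(s,V,z)[:,:2].round(4).tolist())
E
```

```text
grip ((198.77777777777777, 220.40740740740742), 27.0) ((303.94117647058823, 174.88235294117646), 17.0) (array([0.52895537, 0.27471321, 0.06658243]), np.float64(0.0015361216503504778))
rim top [[0.62198151 0.24586517 0.08      ]] rim scene [[0.63735052 0.23347091 0.08      ]]
bail corner L (array([0.51288411, 0.30666741, 0.03140557]), np.float64(0.07308445219686996))
bail legs z.075 [[0.54347861 0.32013054 0.075     ]
 [0.62885679 0.30085813 0.075     ]
 [0.5347983  0.21100681 0.075     ]
 [0.60780623 0.19632115 0.075     ]]
top prong end 391.6666666666667 184 start 384.5 149 59
top prong end 368.5 188 start 361.5 154 73
foot [[0.7381, -0.1522, 0.012], [0.6692, -0.1638, 0.012], [0.6905, -0.2823, 0.012]]
0.19 [[0.6081, -0.1923], [0.6237, -0.2567]]
0.2 [[0.618, -0.2041], [0.6334, -0.2675]]
0.21 [[0.628, -0.2159], [0.6431, -0.2783]]
0.22 [[0.6379, -0.2278], [0.6528, -0.2891]]
```

Emit:
{"api": "step_arm", "payload": {
  "steps": [
    [4.5, -3.1, -0.6, 0, 0, 0, -1],
    [4.5, -3.1, -0.6, 0, 0, 0, 0],
    [4.5, -3.1, -0.6, 0, 0, 0, 1],
    [4.5, -3.1, -0.6, 0, 0, 0, 1],
    [4.5, -3.1, -0.6, 0, 0, 0, 1],
    [4.5, -3.1, -0.6, 0, 0, 0, 1],
    [4.5, -3.1, -0.6, 0, 0, 0, 1],
    [0, 0, 0, 0, 0, 0, 1]
  ]
}}

```text
clock: 1.1
tool_pos: [0.4203, -0.2989, 0.2981]
eef_rot: [0.989, 0.146, 0.001, -0.001]
contact_force: [0.1, -0.1, 0.2]
opening: 0.227
finger_force: 0.0
```

```bash
cat >> h.py <<'E'
from scipy.spatial.transform import Rotation as Ro
def st():
    s=r.get_state();return np.array(s['tool_pos']),Ro.from_quat(s['eef_rot']),s
def push_R(yaw,tilt): # tool x forward, y right; tilt toward forward (deg)
    return Ro.from_euler('z',yaw,degrees=True)*Ro.from_quat([1,0,0,0])*Ro.from_euler('y',tilt,degrees=True)
def grip_R(yaw,tilt,s=1):
    return push_R(yaw,tilt)*Ro.from_euler('z',s*90,degrees=True)
def delta(P,R):
    p,q,s=st();print('clock',round(s['clock'],2),'p',p.round(4),'F',np.round(s['contact_force'],2),'shift cm then turn:',(q.inv().apply(np.array(P)-p)*100).round(2),'turn',((q.inv()*R).as_rotvec(degrees=True)).round(1), 'op',round(s['opening'],3))
E
python3 - <<'E'
from h import *
delta([.43,0,.3],push_R(-12.2,45))
s=load('s1');t=load('t1')
print('tips',tri(t,(368.8,189),s,(219.2,209.5)),tri(t,(392,185),s,(205,224.5)))
print('green',onz(t,[(242,250)],.08))
E
```

```text
clock 1.1 p [ 0.4203 -0.2989  0.2981] F [ 0.08 -0.12  0.22] shift cm then turn: [  9.58 -28.33  -0.13] turn [-11.5  43.9  27.4] op 0.227
tips (array([ 0.59836256, -0.20723142,  0.21737665]), np.float64(0.0032768618065119174)) (array([ 0.60991593, -0.26952569,  0.21665426]), np.float64(0.004096283767352358))
green [[0.43945454 0.14156789 0.08      ]]
```

Emit:
{"api": "step_arm", "payload": {
  "steps": [
    [1.9, -5.7, 0, 0, 0, 0, 1],
    [1.9, -5.7, 0, 0, 0, 0, 1],
    [1.9, -5.7, 0, 0, 0, 0, 1],
    [1.9, -5.7, 0, 0, 0, 0, 1],
    [1.9, -5.7, 0, 0, 0, 0, 1],
    [1.1, -5.8, 0, 0, 0, 0, 1],
    [1.1, -5.8, 0, 0, 0, 0, 1],
    [1.1, -5.8, 0, 0, 0, 0, 1]
  ]
}}

```text
clock: 2.1
tool_pos: [0.411, 0.1734, 0.2975]
eef_rot: [0.99, 0.14, -0.0, 0.001]
contact_force: [1.3, -0.8, 0.3]
opening: -0.001
finger_force: 0.0
```

Emit:
{"api": "step_arm", "payload": {
  "steps": [
    [1.1, -5.8, 0, 0, 0, 0, 1],
    [1.1, -5.8, 0, 0, 0, 0, 1],
    [0, 0, 0, 0, 0, 9.5, 1],
    [0, 0, 0, 0, 0, 9.5, 1],
    [0, 0, 0, 0, 0, 9, 1],
    [0, 0, 0, 0, 10, 0, 1],
    [0, 0, 0, 0, 10, 0, 1],
    [0, 0, 0, 0, 10, 0, 1]
  ]
}}

```text
clock: 3.1
tool_pos: [0.4007, 0.2885, 0.2887]
eef_rot: [0.977, -0.103, 0.184, 0.027]
contact_force: [-0.1, 0.1, -2.1]
opening: 0.007
finger_force: 0.0
```

Emit:
{"api": "step_arm", "payload": {
  "steps": [
    [0, 0, 0, 0, 10, 0, 1],
    [0, 0, 0, 0, 5, 0, 1],
    [0, 0, 0, 0, 0, 0, 1]
  ]
}}

```text
clock: 3.48
tool_pos: [0.3986, 0.2894, 0.2859]
eef_rot: [0.948, -0.096, 0.301, 0.042]
contact_force: [-0.0, -0.3, -0.3]
opening: 0.005
finger_force: 0.0
```

```bash
python3 - <<'E'
from h import *
snap('wrist','w1.png')
R=push_R(-12.2,45);n=R.as_matrix()[:,0];z=R.as_matrix()[:,2];print(n,z)
g=np.array([.529,.2747,.069]);P=g-.014*n-.005*z;print(P)
delta(P-.03*n,R);delta(P,R)
E
```

```text
[ 0.69113741 -0.1494292   0.70710678] [ 0.69113741 -0.1494292  -0.70710678]
[0.51586839 0.27753915 0.06263604]
clock 3.52 p [0.3997 0.2893 0.2866] F [ 0.   -0.26 -0.74] shift cm then turn: [-6.41 -1.74 25.46] turn [0.7 9.7 0.8] op 0.007
clock 3.52 p [0.3997 0.2893 0.2866] F [ 0.   -0.26 -0.74] shift cm then turn: [-3.45 -1.69 24.96] turn [0.7 9.7 0.8] op 0.007
```

View pics/w1.png

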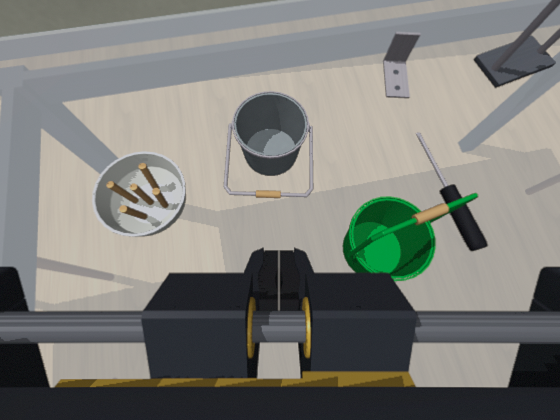

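The picture shows the grey pail (270,130) with its grip at (268,194), the green look-alike (390,235) and the bowl (140,193). They leave little room beside the 187 mm wide body. I'll turn the tool 90° about its axis, so the open jaws straddle the crown and the lower finger pushes the grip up.

```bash
python3 - <<'E'
from h import *
p,q,s=st();print(np.round(s['q'],2),q.as_matrix().round(2).tolist())
w=load('w1');t=load('t1')
print('grip wrist/top',tri(w,(268,194),t,(198.8,220.4)),'rim wrist',onz(w,[(270,125)],.08))
print('corners', onz(w,[(227,191),(312,191)],.07), 'bowl rim',onz(w,[(96,190),(186,190)],.07))
E
```

```text
[-1.66  0.67  0.99  2.27 -0.01  0.16 -2.64] [[0.8, -0.21, 0.56], [-0.16, -0.98, -0.14], [0.58, 0.02, -0.82]]
grip wrist/top (array([0.52653022, 0.27141625, 0.07775941]), np.float64(0.0014739726718272551)) rim wrist [[0.62322966 0.24861683 0.08      ]]
corners [[0.54353958 0.32151801 0.07      ]
 [0.52165513 0.21348064 0.07      ]] bowl rim [[0.57794469 0.48471923 0.07      ]
 [0.55535498 0.37291493 0.07      ]]
```

Emit:
{"api": "step_arm", "payload": {
  "steps": [
    [0, 0, -2, 0, 0, 10, 1],
    [0, 0, -2, 0, 0, 10, 0],
    [0, 0, 0, 0, 0, 10, -1],
    [0, 0, 0, 0, 0, 10, -1],
    [0, 0, 0, 0, 0, 10, -1],
    [0, 0, 0, 0, 0, 10, -1],
    [0, 0, 0, 0, 0, 10, -1],
    [0, 0, 0, 0, 0, 10, -1]
  ]
}}

```text
clock: 4.53
tool_pos: [0.4081, 0.2229, 0.3524]
eef_rot: [0.704, -0.653, 0.237, -0.148]
contact_force: [0.4, -0.3, 0.5]
opening: 0.776
finger_force: 0.0
```

Emit:
{"api": "step_arm", "payload": {
  "steps": [
    [0, 0, 0, 0, 0, 10, -1],
    [0, 0, 0, 0, 0, 0, -1]
  ]
}}

```text
clock: 4.78
tool_pos: [0.4212, 0.1787, 0.3636]
eef_rot: [-0.666, 0.697, -0.211, 0.162]
contact_force: [-0.2, 0.4, -0.4]
opening: 0.984
finger_force: 0.0
```

```bash
python3 - <<'E'
from h import *
p,q,s=st();print(np.round(s['q'],2),q.as_matrix().round(2).tolist())
R=grip_R(-12,40);print(R.as_matrix().round(3).tolist())
y=R.as_matrix()[:,1];z=R.as_matrix()[:,2]
g=np.array([.527,.272,.072])
P=g+y*.039*np.sign(y[2])-.005*z;print(P);delta(P,R)
E
```

```text
[-1.65  0.61  1.51  2.29 -1.    0.45 -2.65] [[-0.06, -0.86, 0.51], [-1.0, 0.02, -0.08], [0.05, -0.51, -0.86]]
[[-0.208, -0.749, 0.629], [-0.978, 0.159, -0.134], [0.0, -0.643, -0.766]]
[0.55307917 0.2664567  0.10089894]
clock 4.78 p [0.4212 0.1787 0.3636] F [-0.19  0.39 -0.41] shift cm then turn: [-10.99   2.28  28.55] turn [9.  2.4 8.8] op 0.984
```

Emit:
{"api": "step_arm", "payload": {
  "steps": [
    [0, 0, 0, 0, 0, -10, -1],
    [0, 0, 0, 0, 0, -10, -1],
    [0, 0, 0, 0, 0, -10, -1],
    [0, 0, 0, 0, 0, -10, -1],
    [0, 0, 0, 0, 0, -10, -1],
    [0, 0, 0, 0, 0, -10, -1],
    [0, 0, 0, 0, 0, -10, -1],
    [0, 0, 0, 0, 0, -10, -1]
  ]
}}

```text
clock: 5.78
tool_pos: [0.4199, 0.1822, 0.3625]
eef_rot: [0.959, -0.099, 0.267, 0.014]
contact_force: [-0.6, -0.3, 0.0]
opening: 0.999
finger_force: 0.0
```

Emit:
{"api": "step_arm", "payload": {
  "steps": [
    [0, 0, 0, 0, 0, -10, -1],
    [0, 0, 0, 0, 0, -10, -1],
    [0, 0, 0, 0, 0, -10, -1],
    [0, 0, 0, 0, 0, -10, -1],
    [0, 0, 0, 0, 0, -10, -1],
    [0, 0, 0, 0, 0, -10, -1],
    [0, 0, 0, 0, 0, -10, -1],
    [0, 0, 0, 0, 0, -10, -1]
  ]
}}

```text
clock: 6.78
tool_pos: [0.42, 0.1819, 0.3627]
eef_rot: [0.798, 0.54, 0.195, 0.183]
contact_force: [-0.3, -0.4, 0.3]
opening: 0.997
finger_force: 0.0
```

```bash
cat >> h.py <<'E'
def target(g,yaw,tilt,off,ahead=.005,s=-1):
    # grip point g lies off metres behind (below) the jaw centre along tool y, 'ahead' past TCP
    R=grip_R(yaw,tilt,s);y=R.as_matrix()[:,1];y=y*np.sign(y[2]) if abs(y[2])>.05 else y;z=R.as_matrix()[:,2]
    return np.array(g)+y*off-ahead*z,R
E
python3 - <<'E'
from h import *
p,q,s=st();print(np.round(s['q'],2),q.as_matrix().round(2).tolist())
delta(*target([.527,.272,.072],-12,40,.039))
E
```

```text
[-1.54  0.34  1.04  2.29  0.24  0.27 -1.19] [[0.34, 0.79, 0.51], [0.93, -0.35, -0.08], [0.11, 0.5, -0.86]]
clock 6.78 p [0.42   0.1819 0.3627] F [-0.32 -0.44  0.32] shift cm then turn: [ 9.46 -5.59 28.52] turn [ -9.1  -0.7 -10.3] op 0.997
```

Emit:
{"api": "step_arm", "payload": {
  "steps": [
    [4.7, -2.8, 0, 0, 0, 0, -1],
    [4.7, -2.8, 0, 0, 0, 0, -1],
    [0, 0, 5, 0, 0, -10, -1],
    [0, 0, 5, -9, 0, 0, -1],
    [0, 0, 3, 0, 0, 0, -1],
    [0, 0, 0, 0, 0, 0, -1]
  ]
}}

```text
clock: 7.52
tool_pos: [0.465, 0.2757, 0.2747]
eef_rot: [0.746, 0.595, 0.191, 0.23]
contact_force: [-0.9, -1.3, 0.7]
opening: 1.001
finger_force: 0.0
```

```bash
python3 - <<'E'
from h import *
p,q,s=st();print(np.round(s['q'],2),q.as_matrix().round(2).tolist())
delta(*target([.527,.272,.072],-12,40,.030))
snap('wrist','w2.png')
E
```

```text
[-1.41  0.65  0.81  2.21  0.43  0.11 -1.44] [[0.22, 0.8, 0.56], [0.98, -0.19, -0.12], [0.01, 0.57, -0.82]]
clock 7.53 p [0.465  0.2757 0.2747] F [-0.93 -1.28  0.66] shift cm then turn: [ 0.82 -3.61 19.38] turn [-5.2 -0.1 -0.9] op 1.001
```

View pics/w2.png

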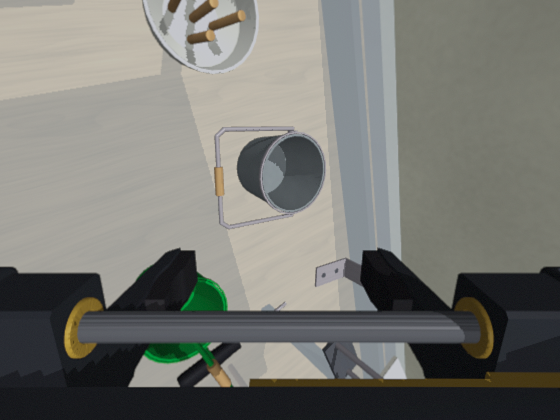

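The wrist view shows the grip at (219,181), the pail at (293,172) and the green pail lower left (185,310). I check the grip's position from these views.

```bash
python3 - <<'E'
from h import *
w=load('w2');w1=load('w1');t=load('t1')
print(tri(w,(219,181),t,(198.8,220.4)),tri(w,(219,181),w1,(268,194)),'rim',onz(w,[(293,172)],.08),'green',onz(w,[(185,300)],.08))
print('corners',onz(w,[(218,133),(224,226)],.072))
delta(*target([.527,.272,.072],-12,35,.030))
E
```

```text
(array([0.52721492, 0.27224474, 0.07628305]), np.float64(2.5920989981217563e-05)) (array([0.52924983, 0.27039522, 0.07002092]), np.float64(0.000602283053619241)) rim [[0.6240416  0.25088986 0.08      ]] green [[0.44942015 0.1587052  0.08      ]]
corners [[0.54244009 0.32080241 0.072     ]
 [0.51968258 0.21810783 0.072     ]]
clock 7.58 p [0.4648 0.276  0.2755] F [-0.49  0.29 -0.06] shift cm then turn: [ 0.76 -3.58 19.72] turn [-0.2 -0.2 -1. ] op 1.001
```

Emit:
{"api": "step_arm", "payload": {
  "steps": [
    [0.7, -3.6, 2, 0, 0, -1, -1],
    [0, 0, 4, 0, 0, 0, -1],
    [0, 0, 4, 0, 0, 0, -1],
    [0, 0, 4, 0, 0, 0, -1],
    [0, 0, 2, 0, 0, 0, -1],
    [0, 0, 0, 0, 0, 0, -1]
  ]
}}

```text
clock: 8.32
tool_pos: [0.4871, 0.2615, 0.1855]
eef_rot: [0.746, 0.6, 0.158, 0.242]
contact_force: [-0.4, 0.3, 0.4]
opening: 0.999
finger_force: 0.0
```

```bash
python3 - <<'E'
from h import *
p,q,s=st();print(np.round(s['q'],2),q.as_matrix().round(2).tolist())
delta(*target([.528,.2715,.073],-12,35,.030))
snap('wrist','w3.png')
E
```

```text
[-1.09  0.74  0.36  2.2   1.62  0.29 -2.65] [[0.23, 0.82, 0.53], [0.97, -0.16, -0.17], [-0.05, 0.55, -0.83]]
clock 8.32 p [0.4871 0.2615 0.1855] F [-0.41  0.32  0.4 ] shift cm then turn: [ 2.46 -0.04 10.77] turn [-1.5  3.4  0.7] op 0.999
```

View pics/w3.png

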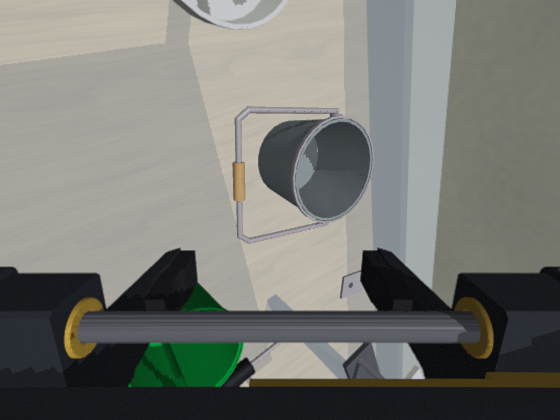

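The wrist is near its singular posture (q6 small, q7 at its limit). I back off and turn half a turn about the tool axis, the same grasp with the wrist flipped.

Emit:
{"api": "step_arm", "payload": {
  "steps": [
    [0, 0, -4, 0, 0, 0, -1],
    [0, 0, -4, 0, 0, -10, -1],
    [0, 0, 0, 0, 0, -10, -1],
    [0, 0, 0, 0, 0, -10, -1],
    [0, 0, 0, 0, 0, -10, -1],
    [0, 0, 0, 0, 0, -10, -1],
    [0, 0, 0, 0, 0, -10, -1],
    [0, 0, 0, 0, 0, -10, -1]
  ]
}}

```text
clock: 9.38
tool_pos: [0.4522, 0.2744, 0.2421]
eef_rot: [0.285, 0.913, -0.003, 0.291]
contact_force: [0.0, 0.3, -0.6]
opening: 0.999
finger_force: 0.0
```

Emit:
{"api": "step_arm", "payload": {
  "steps": [
    [0, 0, 0, 0, 0, -10, -1],
    [0, 0, 0, 0, 0, -10, -1],
    [0, 0, 0, 0, 0, -10, -1],
    [0, 0, 0, 0, 0, -10, -1],
    [0, 0, 0, 0, 0, -10, -1],
    [0, 0, 0, 0, 0, -10, -1],
    [0, 0, 0, 0, 0, -10, -1],
    [0, 0, 0, 0, 0, -10, -1]
  ]
}}

```text
clock: 10.38
tool_pos: [0.4522, 0.2743, 0.242]
eef_rot: [-0.369, 0.883, -0.19, 0.221]
contact_force: [0.3, -0.2, -0.4]
opening: 0.996
finger_force: 0.0
```

```bash
python3 - <<'E'
from h import *
p,q,s=st();print(np.round(s['q'],2),q.as_matrix().round(2).tolist())
delta(*target([.528,.2715,.073],-12,35,.030,s=1))
E
```

```text
[-0.96  0.58  0.02  2.19  1.3   0.58  0.22] [[-0.63, -0.57, 0.53], [-0.73, 0.66, -0.17], [-0.25, -0.5, -0.83]]
clock 10.38 p [0.4522 0.2743 0.242 ] F [ 0.26 -0.17 -0.43] shift cm then turn: [-1.87  1.38 17.54] turn [  0.3  -3.5 -31.6] op 0.996
```

Emit:
{"api": "step_arm", "payload": {
  "steps": [
    [0, 0, 0, 0, 0, -10.5, -1],
    [0, 0, 0, 0, 0, -10.5, -1],
    [0, 0, 0, 0, 0, -10.5, -1],
    [0, 0, 0, 0, -3.5, 0, -1],
    [0, 0, 2, 0, 0, 0, -1],
    [0, 0, 3, 0, 0, 0, -1],
    [0, 0, 0, 0, 0, 0, -1]
  ]
}}

```text
clock: 11.25
tool_pos: [0.4799, 0.2676, 0.1992]
eef_rot: [-0.6, 0.746, -0.225, 0.184]
contact_force: [-0.1, -0.8, 0.6]
opening: 1.001
finger_force: 0.0
```

```bash
python3 - <<'E'
from h import *
p,q,s=st();print(np.round(s['q'],2),q.as_matrix().round(2).tolist())
delta(*target([.528,.2715,.073],-12,35,.030,s=1))
E
```

```text
[-0.86  0.66 -0.02  2.23  1.66  0.53  0.45] [[-0.21, -0.81, 0.54], [-0.98, 0.18, -0.12], [-0.0, -0.56, -0.83]]
clock 11.25 p [0.4799 0.2676 0.1992] F [-0.1  -0.81  0.55] shift cm then turn: [-1.38  0.19 12.5 ] turn [ 1.2  0.  -0.4] op 1.001
```

Joints are comfortable now and the pose is aligned. I lower so the grip comes between the open fingers.

Emit:
{"api": "step_arm", "payload": {
  "steps": [
    [-1.4, 0.2, 2, 1, 0, 0, -1],
    [0, 0, 3, 0, 0, 0, -1],
    [0, 0, 3, 0, 0, 0, -1],
    [0, 0, 2, 0, 0, 0, -1],
    [0, 0, 1.5, 0, 0, 0, -1],
    [0, 0, 0, 0, 0, 0, -1]
  ]
}}

```text
clock: 12.0
tool_pos: [0.5451, 0.2689, 0.1037]
eef_rot: [-0.599, 0.743, -0.231, 0.189]
contact_force: [-1.1, -0.4, 0.0]
opening: 1.0
finger_force: 0.0
```

```bash
python3 - <<'E'
from h import *
p,q,s=st();print(np.round(s['q'],2),q.as_matrix().round(2).tolist())
delta(*target([.528,.2715,.073],-12,35,.030,s=1))
snap('scene','s2.png');w=snap('wrist','w4.png')
a=cv2.imread('pics/s2.png')[120:240,240:400];b=cv2.imread('pics/w4.png')
cv2.imwrite('pics/c2.png',np.hstack([cv2.resize(a,(480,360),interpolation=2),cv2.resize(b,(320,240))[[min(i,239) for i in range(360)]]]))
E
```

```text
[-0.74  0.89 -0.07  2.13  1.96  0.6   0.23] [[-0.21, -0.8, 0.56], [-0.98, 0.18, -0.12], [-0.01, -0.57, -0.82]]
clock 12.0 p [0.5451 0.2689 0.1037] F [-1.13 -0.37  0.04] shift cm then turn: [0.11 0.17 1.03] turn [ 0.3  0.1 -0.3] op 1.0
```

View pics/c2.png

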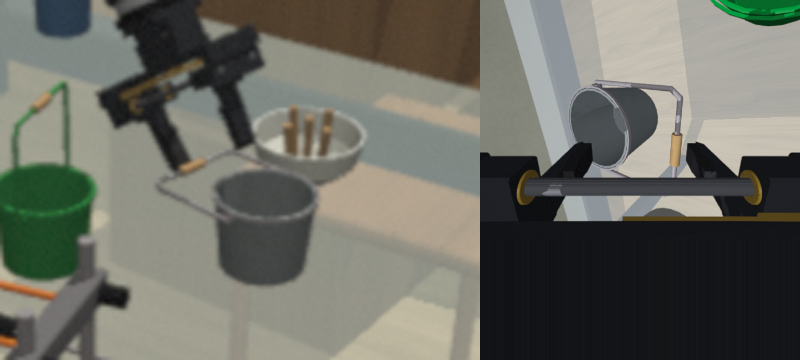

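The grip lies between the open fingers, close to the lower one. I go 1 cm deeper and raise the bail along its arc.

Emit:
{"api": "step_arm", "payload": {
  "steps": [
    [0, 0.1, 1, 0, 0, 0, -1],
    [0, -0.5, 0, 0, 0, 0, -1],
    [0, -0.4, 0, 0, 0, 0, -1],
    [0, -0.9, -1, 0, 0, 0, -1],
    [0, -0.9, -1, 0, 0, 0, -1],
    [0, 0, 0, 0, 0, 0, -1]
  ]
}}

```text
clock: 12.85
tool_pos: [0.5601, 0.2659, 0.1272]
eef_rot: [-0.599, 0.743, -0.23, 0.19]
contact_force: [-1.8, 0.5, -0.2]
opening: 1.003
finger_force: 1.0
```

```bash
python3 - <<'E'
from h import *
p,q,s=st();print(np.round(s['q'],2),q.as_matrix().round(2).tolist())
for th in(1.3,):
  u=np.array([.978,-.208,0]);g=np.array([.528,.2715,.073])+u*.1*(1-np.sin(th))+[0,0,.1*np.cos(th)]
  delta(*target(g,-12,35,.039,s=1))
snap('scene','s3.png');t=snap('top','t3.png');w=snap('wrist','w5.png')
h=cv2.cvtColor(w['pixels'],cv2.COLOR_RGB2HSV);m=cv2.inRange(h,(8,90,90),(22,255,255));m[300:]=0;print(cv2.connectedComponentsWithStats(m)[2:])
a=cv2.imread('pics/s3.png')[120:240,240:400];b=cv2.imread('pics/w5.png')
cv2.imwrite('pics/c3.png',np.hstack([cv2.resize(a,(480,360),interpolation=2),cv2.resize(b,(320,240))[[min(i,239) for i in range(360)]]]))
E
```

```text
[-0.74  0.85 -0.02  2.1   1.9   0.53  0.33] [[-0.21, -0.8, 0.56], [-0.98, 0.18, -0.11], [-0.01, -0.57, -0.82]]
clock 12.85 p [0.5601 0.2659 0.1272] F [-1.79  0.51 -0.2 ] shift cm then turn: [0.12 0.04 0.09] turn [ 0.3  0.2 -0.3] op 1.003
(array([[     0,      0,    560,    420, 234109],
       [   345,    241,     25,     59,   1091]], dtype=int32), array([[279.14137432, 209.21237543],
       [356.45462878, 271.21906508]]))
```

View pics/c3.png

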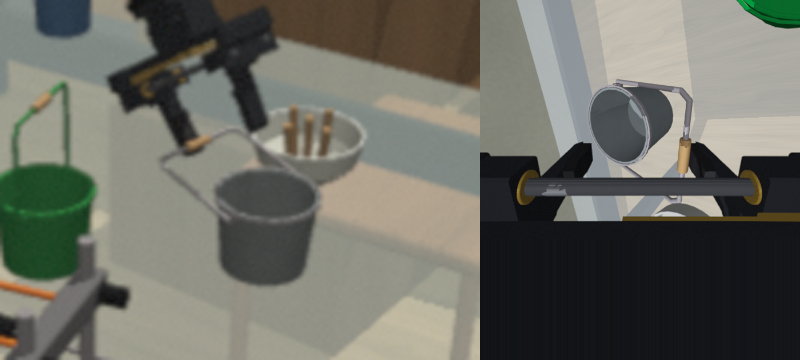

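The bail is rising on the lower finger and the pail is standing. I continue the arc.

Emit:
{"api": "step_arm", "payload": {
  "steps": [
    [0, -1.3, -0.8, 0, 0, 0, -1],
    [0, -1.3, -0.8, 0, 0, 0, -1],
    [0, -1.4, -0.4, 0, 0, 0, -1],
    [0, -1.5, -0.3, 0, 0, 0, -1],
    [0, -1.5, 0.1, 0, 0, 0, -1],
    [0, -1.5, 0.1, 0, 0, 0, -1],
    [0, 0, 0, 0, 0, 0, -1]
  ]
}}

```text
clock: 13.88
tool_pos: [0.6182, 0.2519, 0.1927]
eef_rot: [-0.598, 0.744, -0.232, 0.19]
contact_force: [-0.7, -0.6, -0.5]
opening: 1.001
finger_force: 0.0
```

```bash
python3 - <<'E'
from h import *
p,q,s=st();print(np.round(s['q'],2),q.as_matrix().round(2).tolist())
for th in(.4,.2,.0):
  u=np.array([.978,-.208,0]);g=np.array([.528,.2715,.073])+u*.1*(1-np.sin(th))+[0,0,.1*np.cos(th)]
  delta(*target(g,-12,35,.039,s=1))
s2=snap('scene','s4.png');t=snap('top','t4.png')
h=cv2.cvtColor(s2['pixels'],cv2.COLOR_RGB2HSV);m=cv2.inRange(h,(8,90,90),(22,255,255));m[:,:290]=0;m[:,335:]=0;m[:100]=0;m[200:]=0
print([ (x[1].round(1)) for x in [cv2.connectedComponentsWithStats(m)[2:]]])
E
```

```text
[-0.75  0.76  0.15  1.97  1.54  0.35  0.8 ] [[-0.21, -0.8, 0.56], [-0.98, 0.18, -0.12], [-0.01, -0.57, -0.82]]
clock 13.88 p [0.6182 0.2519 0.1927] F [-0.72 -0.57 -0.5 ] shift cm then turn: [-0.04  0.24 -0.04] turn [ 0.1  0.1 -0.4] op 1.001
clock 13.88 p [0.6182 0.2519 0.1927] F [-0.72 -0.57 -0.5 ] shift cm then turn: [-0.05 -1.66  0.57] turn [ 0.1  0.1 -0.4] op 1.001
clock 13.88 p [0.6182 0.2519 0.1927] F [-0.72 -0.57 -0.5 ] shift cm then turn: [-0.07 -3.4   1.54] turn [ 0.1  0.1 -0.4] op 1.001
[array([[279.5, 209.5],
       [330.8, 104.1],
       [323.2, 120.8],
       [316.3, 123.7],
       [313. , 129. ],
       [302.7, 133.7],
       [315. , 132. ],
       [320.7, 153.3]])]
```

Emit:
{"api": "step_arm", "payload": {
  "steps": [
    [0, -1.0, 0.3, 0, 0, 0, -1],
    [0, -0.7, 0.4, 0, 0, 0, -1],
    [0, -0.8, 0.4, 0, 0, 0, -1],
    [0, -0.7, 0.4, 0, 0, 0, -1],
    [0, 0, 0, 0, 0, 0, -1]
  ]
}}

```text
clock: 14.6
tool_pos: [0.6506, 0.2452, 0.1974]
eef_rot: [-0.599, 0.743, -0.231, 0.189]
contact_force: [-0.2, -0.1, -0.1]
opening: 0.999
finger_force: 0.0
```

```bash
python3 - <<'E'
from h import *
p,q,s=st();print(np.round(s['q'],2),s['finger_force'])
for th in(.0,):
  u=np.array([.978,-.208,0]);g=np.array([.528,.2715,.073])+u*.1*(1-np.sin(th))+[0,0,.1*np.cos(th)]
  delta(*target(g,-12,35,.039,s=1))
a=snap('scene','s5.png');t=snap('top','t5.png');snap('wrist','w6.png')
print('expected grip px',proj(a,g),'rim expect',proj(a,[.6255,.2507,.08]),proj(t,[.6255,.2507,.08]))
A=cv2.imread('pics/s5.png')[90:230,260:400];b=cv2.imread('pics/w6.png');T=cv2.imread('pics/t5.png')[150:230,170:250]
c=np.zeros((420,800,3),np.uint8);c[:,:420]=cv2.resize(A,(420,420),interpolation=2);c[:210,420:700]=cv2.resize(b,(280,210));c[210:,420:630]=cv2.resize(T,(210,210),interpolation=2)
cv2.imwrite('pics/c4.png',c)
E
```

```text
[-0.7   0.77  0.15  1.89  1.4   0.33  0.99] 0.0
clock 14.6 p [0.6506 0.2452 0.1974] F [-0.16 -0.07 -0.06] shift cm then turn: [-0.02 -0.42  0.04] turn [ 0.3  0.1 -0.3] op 0.999
expected grip px [[329.66233752 154.22886656]] rim expect [[327.90022067 182.95052138]] [[206.8242696  187.84482137]]
```

View pics/c4.png

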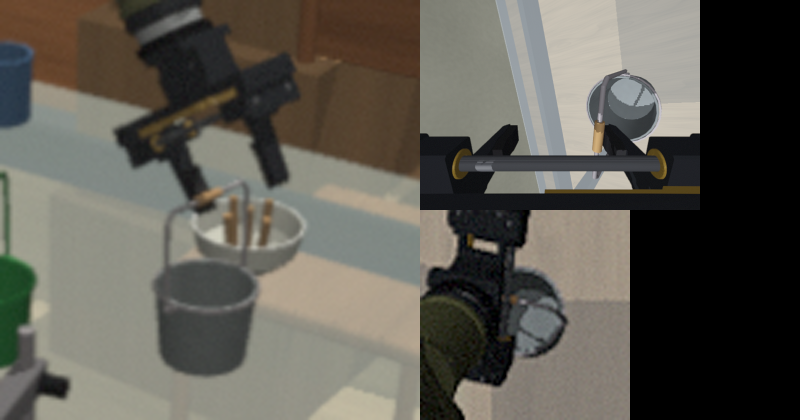

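The bail is upright (crown at scene (329,156), expected (330,154)) and the pail has not moved. I centre the jaws on the grip and pinch.

```bash
python3 - <<'E'
from h import *
u=np.array([.978,-.208,0])
delta(*target([.625,.251,.172],-12,35,0,ahead=-.002,s=1))
E
```

```text
clock 14.75 p [0.6502 0.2457 0.1975] F [-0.05  0.87  0.93] shift cm then turn: [0.03 3.57 0.84] turn [ 0.3  0.1 -0.3] op 0.999
```

Emit:
{"api": "step_arm", "payload": {
  "steps": [
    [0, 1.8, 0.4, 0, 0, 0, -1],
    [0, 1.8, 0.4, 0, 0, 0, -1],
    [0, 0, 0, 0, 0, 0, 0],
    [0, 0, 0, 0, 0, 0, 0.6],
    [0, 0, 0, 0, 0, 0, 0.6],
    [0, 0, 0, 0, 0, 0, 0.6]
  ],
  "force": 3
}}

```text
clock: 15.5
tool_pos: [0.627, 0.2508, 0.1715]
eef_rot: [-0.599, 0.743, -0.231, 0.19]
contact_force: [0.1, 0.2, 1.0]
opening: 0.565
finger_force: 0.0
```

```bash
python3 - <<'E'
from h import *
delta(*target([.625,.251,.172],-12,35,0,ahead=-.002,s=1))
w=snap('wrist','w7.png');a=snap('scene','s6.png')
A=cv2.imread('pics/s6.png')[90:230,260:400];b=cv2.imread('pics/w7.png')
c=np.zeros((420,760,3),np.uint8);c[:,:420]=cv2.resize(A,(420,420),interpolation=2);c[:255,420:760]=cv2.resize(b,(340,255))
cv2.imwrite('pics/c5.png',c)
E
```

```text
clock 15.5 p [0.627  0.2508 0.1715] F [0.13 0.18 1.03] shift cm then turn: [0.02 0.14 0.05] turn [ 0.2  0.2 -0.4] op 0.565
```

View pics/c5.png

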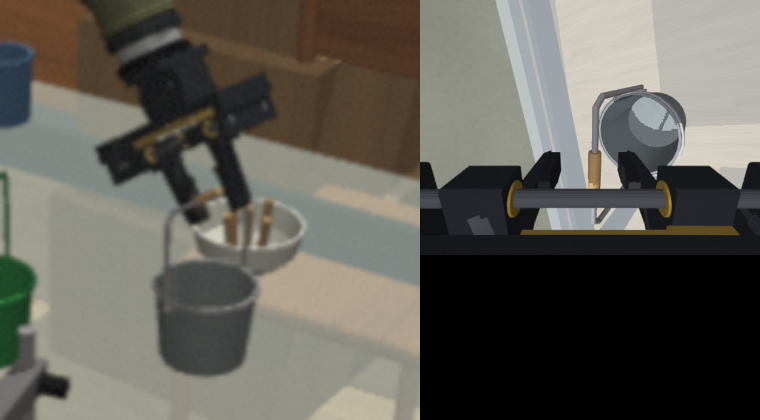

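The grip (593,172) lies midway between the fingers. Now I close. That was the tenth picture, so from here on I use numbers only.

Emit:
{"api": "step_arm", "payload": {
  "steps": [
    [0, 0, 0, 0, 0, 0, 1],
    [0, 0, 0, 0, 0, 0, 1],
    [0, 0, 0, 0, 0, 0, 1],
    [0, 0, 0, 0, 0, 0, 1]
  ],
  "force": 6
}}

```text
clock: 16.1
tool_pos: [0.6261, 0.2511, 0.1706]
eef_rot: [-0.599, 0.743, -0.23, 0.189]
contact_force: [0.4, 1.3, -1.1]
opening: 0.106
finger_force: 6.0
```

Emit:
{"api": "step_arm", "payload": {
  "steps": [
    [0, 0, 0, 0, 0, 0, 1],
    [0, 0, 0, 0, 0, 0, 1],
    [0, -0.5, -0.7, 0, 0, 0, 1],
    [0, -0.6, -0.8, 0, 0, 0, 1],
    [0, 0, 0, 0, 0, 0, 1],
    [0, 0, 0, 0, 0, 0, 1]
  ],
  "force": 25
}}

```text
clock: 16.85
tool_pos: [0.6262, 0.2508, 0.1886]
eef_rot: [-0.599, 0.743, -0.23, 0.189]
contact_force: [-0.4, -0.1, -5.7]
opening: 0.098
finger_force: 24.9
```

Load is about 5 N with the jaws at grip width, so the pail is held. I lift and carry it round the front of the rack.

Emit:
{"api": "step_arm", "payload": {
  "steps": [
    [0, -0.9, -1.2, 0, 0, 0, 1],
    [0, -1.2, -1.7, 0, 0, 0, 1],
    [0, -1.2, -1.7, 0, 0, 0, 1],
    [0, -1.3, -1.9, 0, 0, 0, 1],
    [1, 0, 0, 0, 0, 0, 1],
    [2, 0, 0, 0, 0, 0, 1],
    [2.5, 0, 0, 0, 0, 0, 1],
    [2.5, 0, 0, 0, 0, 0, 1]
  ]
}}

```text
clock: 17.85
tool_pos: [0.6092, 0.1699, 0.2668]
eef_rot: [-0.599, 0.744, -0.23, 0.187]
contact_force: [-0.6, 0.2, -5.0]
opening: 0.096
finger_force: 25.0
```

Emit:
{"api": "step_arm", "payload": {
  "steps": [
    [2.5, 0, 0, 0, 0, 0, 1],
    [2.5, 0, 0, 0, 0, 0, 1],
    [2.5, 0, 0, 0, 0, 0, 1],
    [2.5, 0, 0, 0, 0, 0, 1],
    [2.5, 0, 0, 0, 0, 0, 1],
    [2.5, 0, 0, 0, 0, 0, 1],
    [2.5, 0, 0, 0, 0, 0, 1],
    [2.5, 0, 0, 0, 0, 0, 1]
  ]
}}

```text
clock: 18.85
tool_pos: [0.5662, -0.0251, 0.2655]
eef_rot: [-0.599, 0.744, -0.229, 0.187]
contact_force: [-0.7, -1.3, -5.2]
opening: 0.095
finger_force: 25.0
```

```bash
python3 - <<'E'
from h import *
p,q,s=st();print(np.round(s['q'],2),q.as_matrix().round(2).tolist(),s['finger_force'])
delta(*target([.524,-.253,.255],10,35,0,ahead=-.002,s=1))
E
```

```text
[-0.09  0.5  -0.07  2.27  2.27  0.31  0.55] [[-0.21, -0.81, 0.55], [-0.98, 0.18, -0.12], [-0.0, -0.56, -0.83]] 24.968312457203865
clock 18.85 p [ 0.5662 -0.0251  0.2655] F [-0.75 -1.34 -5.23] shift cm then turn: [23.13 -0.04  1.38] turn [  0.6 -12.4 -18.4] op 0.095
```

Emit:
{"api": "step_arm", "payload": {
  "steps": [
    [2.3, 0, 0, 0, -2.5, -3.7, 1],
    [2.3, 0, 0, 0, -2.5, -3.7, 1],
    [2.3, 0, 0, 0, -2.5, -3.7, 1],
    [2.3, 0, 0, 0, -2.5, -3.7, 1],
    [2.3, 0, 0, 0, -2.4, -3.6, 1],
    [2, 0, 0, 0, 0, 0, 1],
    [2, 0, 0, 0, 0, 0, 1],
    [0, 0, 0, 0, 0, 0, 1]
  ]
}}

```text
clock: 19.85
tool_pos: [0.5662, -0.1793, 0.2635]
eef_rot: [0.73, -0.616, 0.192, -0.227]
contact_force: [0.4, -1.2, -5.0]
opening: 0.099
finger_force: 25.2
```

```bash
python3 - <<'E'
from h import *
p,q,s=st();print(np.round(s['q'],2),q.as_matrix().round(2).tolist(),s['finger_force'])
delta(*target([.524,-.253,.255],10,35,0,ahead=-.002,s=1))
E
```

```text
[ 0.74  0.59 -0.55  2.13  2.95  0.04  0.72] [[0.17, -0.81, 0.56], [-0.99, -0.14, 0.1], [-0.0, -0.57, -0.82]] 25.185663923621178
clock 19.85 p [ 0.5662 -0.1793  0.2635] F [ 0.36 -1.22 -4.95] shift cm then turn: [ 6.56  4.93 -2.17] turn [ 0.4 -0.2 -0.3] op 0.099
```

Emit:
{"api": "step_arm", "payload": {
  "steps": [
    [0.5, 1.2, -0.6, 0, 0, 0, 1],
    [1, 1.3, -0.6, 0, 0, 0, 1],
    [1, 1.2, -0.5, 0, 0, 0, 1],
    [1, 1.2, -0.5, 0, 0, 0, 1],
    [1.5, 0, 0, 0, 0, 0, 1],
    [1.5, 0, 0, 0, 0, 0, 1],
    [0, 0, 0, 0, 0, 0, 1]
  ]
}}

```text
clock: 20.72
tool_pos: [0.5241, -0.245, 0.2483]
eef_rot: [0.729, -0.614, 0.197, -0.229]
contact_force: [-0.1, -0.6, -5.8]
opening: 0.097
finger_force: 25.2
```

```bash
python3 - <<'E'
from h import *
p,q,s=st();print(np.round(s['q'],2),q.as_matrix().round(2).tolist(),s['finger_force'])
delta(*target([.524,-.253,.255],10,35,0,ahead=-.002,s=1))
w=snap('wrist','w8.png');a=snap('scene','s8.png');t=snap('top','t8.png')
for n,i in(('w',w),('s',a),('t',t)):
    h=cv2.cvtColor(i['pixels'],cv2.COLOR_RGB2HSV);m=cv2.inRange(h,(3,190,120),(14,255,255))
    k,l,S,c=cv2.connectedComponentsWithStats(m)
    print(n,[(S[j].tolist(),c[j].round(1).tolist()) for j in range(1,k) if S[j][4]>15])
Rx=np.array([.984,.176,0]);Ry=np.array([-.176,.984,0]);O=np.array([.622,-.235,.199])
for v in(1,-1):
  pts=[O+Ry*.032*v+Rx*x+[0,0,z] for x,z in((-.018,.018),(0,0),(.018,.018),(.08,.018))]
  print(v,'s',proj(a,pts).round(1).tolist(),'t',proj(t,pts).round(1).tolist(),'w',proj(w,pts).round(1).tolist())
E
```

```text
[ 0.98  0.64 -0.67  2.15  2.94  0.04  0.89] [[0.17, -0.8, 0.57], [-0.99, -0.14, 0.09], [0.01, -0.58, -0.82]] 25.15596069395542
clock 20.73 p [ 0.5241 -0.245   0.2483] F [-0.12 -0.65 -5.83] shift cm then turn: [ 0.79 -0.26 -0.43] turn [-0.2 -0.5 -0.1] op 0.097
w []
s [([220, 228, 24, 7, 41], [231.7, 230.7])]
t [([366, 176, 4, 13, 16], [366.8, 182.8])]
1 s [[218.7, 209.6], [226.4, 218.3], [233.3, 213.2], [259.2, 219.5]] t [[368.1, 188.5], [365.5, 183.4], [365.4, 175.5], [360.9, 153.6]] w [[216.0, 263.5], [216.8, 249.5], [184.3, 251.8], [140.2, 235.6]]
-1 s [[204.0, 224.4], [212.0, 233.5], [219.0, 228.4], [245.7, 235.3]] t [[391.5, 184.4], [388.4, 179.4], [388.7, 171.5], [384.0, 149.6]] w [[210.2, 176.9], [211.6, 170.8], [176.3, 171.9], [130.2, 165.1]]
```

The fitted rack model reproduces the measured prong pixels within 2 px (V bottoms about z = 0.199 and tips about z = 0.217). I advance over the prongs with the wire at z ≈ 0.255.

Emit:
{"api": "step_arm", "payload": {
  "steps": [
    [0.1, -0.4, -0.6, 0, 0, 0, 1],
    [0.1, -1, 0.7, 0, 0, 0, 1],
    [0.1, -1.2, 0.9, 0, 0, 0, 1],
    [0.1, -1.2, 0.9, 0, 0, 0, 1],
    [0.1, -1.2, 0.9, 0, 0, 0, 1],
    [0.1, -1.2, 0.9, 0, 0, 0, 1],
    [0.1, -1.2, 0.9, 0, 0, 0, 1],
    [0, -0.9, 0.7, 0, 0, 0, 1]
  ]
}}

```text
clock: 21.88
tool_pos: [0.61, -0.2314, 0.2476]
eef_rot: [0.727, -0.614, 0.206, -0.229]
contact_force: [0.3, -0.7, -6.3]
opening: 0.096
finger_force: 25.1
```

Emit:
{"api": "step_arm", "payload": {
  "steps": [
    [0, 0, 0, 0, 0, 0, 1],
    [0, 0, 0, 0, 0, 0, 1],
    [0, 0, 0, 0, 0, 0, 1]
  ]
}}

```text
clock: 22.25
tool_pos: [0.6094, -0.2325, 0.2476]
eef_rot: [0.727, -0.614, 0.207, -0.229]
contact_force: [0.4, -0.1, -5.3]
opening: 0.094
finger_force: 25.1
```

```bash
python3 - <<'E'
from h import *
p,q,s=st();print(np.round(s['q'],2),q.as_matrix().round(2).tolist())
delta(*target([.622,-.235,.230],10,35,0,ahead=-.002,s=1))
w=snap('wrist','w9.png');a=snap('scene','s9.png');t=snap('top','t9.png')
z=q.as_matrix()[:,2];g=p-.002*z;cr=q.as_matrix()[:,0]
for n,i in(('w',w),('s',a),('t',t)):
    h=cv2.cvtColor(i['pixels'],cv2.COLOR_RGB2HSV)
    print(n,'grip centre/ends expected',proj(i,[g,g+.016*cr,g-.016*cr]).round(1).tolist())
    for nm,lo,hi in(('wood',(8,90,90),(22,200,255)),('orange',(3,190,120),(14,255,255))):
        m=cv2.inRange(h,lo,hi);k,l,S,c=cv2.connectedComponentsWithStats(m)
        e=proj(i,g)[0]
        print(nm,[(S[j].tolist()) for j in range(1,k) if S[j][4]>5 and np.linalg.norm(c[j]-e)<(120 if n=='w' else 40)])
E
```

```text
[ 0.82  0.69 -0.6   1.99  1.58  0.05  2.18] [[0.16, -0.8, 0.58], [-0.99, -0.14, 0.08], [0.02, -0.59, -0.81]]
clock 22.25 p [ 0.6094 -0.2325  0.2476] F [ 0.36 -0.13 -5.31] shift cm then turn: [0.41 0.07 2.34] turn [-0.9 -1.3  0. ] op 0.094
w grip centre/ends expected [[282.1, 287.1], [282.2, 256.3], [282.0, 316.0]]
wood [[265, 183, 9, 1, 9], [288, 182, 9, 1, 9], [270, 186, 5, 7, 10], [291, 191, 14, 1, 14], [269, 246, 21, 65, 1237], [210, 263, 24, 10, 25], [202, 269, 8, 4, 8], [230, 299, 7, 59, 253], [317, 298, 11, 60, 369], [73, 372, 360, 15, 3343]]
orange []
s grip centre/ends expected [[213.7, 203.5], [209.8, 207.0], [217.4, 200.1]]
wood [[181, 169, 28, 17, 56], [210, 205, 4, 4, 10], [221, 212, 38, 8, 119], [204, 224, 42, 12, 151]]
orange [[219, 228, 10, 3, 17], [230, 230, 14, 5, 21]]
t grip centre/ends expected [[380.6, 182.5], [386.6, 181.5], [374.5, 183.5]]
wood [[384, 151, 4, 7, 13], [361, 156, 3, 8, 10], [363, 166, 2, 6, 6], [365, 179, 3, 5, 7]]
orange [[366, 176, 1, 7, 7]]
```

The grip sits about 4.5 mm along the crown from the TCP and is already centred between the prongs. I move it forward 12 mm over the V bottoms.

Emit:
{"api": "step_arm", "payload": {
  "steps": [
    [0, -0.5, 0.4, 0, 0, 0, 1],
    [0, -0.5, 0.3, 0, 0, 0, 1],
    [0, 0.3, 0.4, 0, 0, 0, 1],
    [0, 0.3, 0.4, 0, 0, 0, 1],
    [0, 0, 0, 0, 0, 0, 1],
    [0, 0, 0, 0, 0, 0, 1]
  ]
}}

```text
clock: 23.15
tool_pos: [0.6223, -0.2305, 0.2385]
eef_rot: [0.726, -0.614, 0.207, -0.23]
contact_force: [0.2, 0.8, -5.1]
opening: 0.096
finger_force: 25.1
```

```bash
cat > chk.py <<'E'
from h import *
p,q,s=st();print(np.round(s['q'],2),q.as_matrix().round(2).tolist())
M=q.as_matrix();g=p-.002*M[:,2]+.0045*M[:,0]
d=g-[.622,-.235,.199];print('grip',g.round(4),'rack frame mm',np.round([(d[0]*.984+d[1]*.176)*1e3,(-d[0]*.176+d[1]*.984)*1e3,d[2]*1e3],1),'F',np.round(s['contact_force'],2),'M',np.round(s['moment'],2),'clock',s['clock'],'yaw',np.degrees(np.arctan2(M[0,0],-M[1,0])).round(1))
E
python3 chk.py
```

```text
[ 0.83  0.73 -0.65  1.97  1.65  0.09  2.12] [[0.16, -0.8, 0.58], [-0.99, -0.14, 0.08], [0.02, -0.59, -0.81]]
grip [ 0.6219 -0.2351  0.2402] rack frame mm [-0.2 -0.1 41.2] F [ 0.21  0.8  -5.15] M [-0.03  1.13  0.03] clock 23.15 yaw 9.3
```

Emit:
{"api": "step_arm", "payload": {
  "steps": [
    [0, 0.24, 0.32, 0, 0, 0, 1],
    [0, 0.24, 0.32, 0, 0, 0, 1],
    [0, 0.24, 0.32, 0, 0, 0, 1],
    [0, 0.24, 0.32, 0, 0, 0, 1],
    [0, 0.12, 0.16, 0, 0, 0, 1],
    [0, 0.12, 0.16, 0, 0, 0, 1],
    [0, 0, 0, 0, 0, 0, 1],
    [0, 0, 0, 0, 0, 0, 1]
  ]
}}

```text
clock: 24.15
tool_pos: [0.6221, -0.2308, 0.2184]
eef_rot: [0.726, -0.614, 0.207, -0.23]
contact_force: [-0.2, 0.4, -5.9]
opening: 0.094
finger_force: 25.1
```

```bash
python3 chk.py
```

```text
[ 0.9   0.8  -0.79  1.98  1.8   0.21  2.01] [[0.16, -0.8, 0.58], [-0.99, -0.14, 0.08], [0.02, -0.59, -0.81]]
grip [ 0.6217 -0.2354  0.2201] rack frame mm [-0.4 -0.3 21.1] F [-0.19  0.39 -5.95] M [-0.04  1.15  0.04] clock 24.15 yaw 9.3
```

Emit:
{"api": "step_arm", "payload": {
  "steps": [
    [0, 0.12, 0.16, 0, 0, 0, 1],
    [0, 0.12, 0.16, 0, 0, 0, 1],
    [0, 0.06, 0.08, 0, 0, 0, 1],
    [0, 0.06, 0.08, 0, 0, 0, 1],
    [0, 0.06, 0.08, 0, 0, 0, 1],
    [0, 0, 0, 0, 0, 0, 1],
    [0, 0, 0, 0, 0, 0, 1]
  ]
}}

```text
clock: 25.02
tool_pos: [0.622, -0.231, 0.2113]
eef_rot: [0.726, -0.614, 0.207, -0.23]
contact_force: [-0.5, 0.2, -5.7]
opening: 0.102
finger_force: 25.1
```

```bash
python3 chk.py
```

```text
[ 0.91  0.83 -0.82  1.98  1.84  0.24  1.98] [[0.16, -0.8, 0.58], [-0.99, -0.14, 0.08], [0.02, -0.59, -0.81]]
grip [ 0.6215 -0.2356  0.213 ] rack frame mm [-0.6 -0.5 14. ] F [-0.47  0.2  -5.7 ] M [-0.02  1.19  0.02] clock 25.025 yaw 9.3
```

Emit:
{"api": "step_arm", "payload": {
  "steps": [
    [0, 0.06, 0.08, 0, 0, 0, 1],
    [0, 0.06, 0.08, 0, 0, 0, 1],
    [0, 0, 0, 0, 0, 0, 1]
  ]
}}

```text
clock: 25.4
tool_pos: [0.6221, -0.231, 0.2095]
eef_rot: [0.726, -0.614, 0.207, -0.23]
contact_force: [-0.2, 0.3, -3.8]
opening: 0.095
finger_force: 25.0
```

Emit:
{"api": "step_arm", "payload": {
  "steps": [
    [0, 0.06, 0.08, 0, 0, 0, 1],
    [0, 0, 0, 0, 0, 0, 1]
  ]
}}

```text
clock: 25.65
tool_pos: [0.6225, -0.231, 0.2089]
eef_rot: [0.726, -0.613, 0.207, -0.23]
contact_force: [0.6, -1.4, -0.8]
opening: 0.097
finger_force: 24.8
```

Emit:
{"api": "step_arm", "payload": {
  "steps": [
    [0, 0, 0, 0, 0, 0, 1],
    [0, 0, 0, 0, 0, 0, 1]
  ]
}}

```text
clock: 25.9
tool_pos: [0.6224, -0.231, 0.2089]
eef_rot: [0.726, -0.614, 0.207, -0.23]
contact_force: [0.0, -0.5, -0.4]
opening: 0.096
finger_force: 24.7
```

```bash
python3 - <<'E'
from h import *
a=snap('scene','s10.png');F=[]
for i in range(6): F.append(r.get_state()['contact_force']); r.snapshot('top') if i<5 else 0
print(np.round(F,2).tolist(),np.mean(F,0))
E
python3 chk.py
```

```text
[[0.66, -0.33, -0.1], [-0.09, -0.15, 0.1], [0.12, -0.44, -0.9], [0.24, -0.41, 0.76], [0.97, -0.7, 0.62], [1.39, -0.12, 0.49]] [ 0.54777111 -0.35846372  0.16203822]
[ 0.92  0.84 -0.83  1.99  1.86  0.25  1.97] [[0.16, -0.8, 0.58], [-0.99, -0.14, 0.08], [0.02, -0.59, -0.81]]
grip [ 0.6218 -0.2356  0.2104] rack frame mm [-0.2 -0.5 11.4] F [ 1.39 -0.12  0.49] M [0.05 0.38 0.08] clock 26.2 yaw 9.3
```

The prongs carry the full load (Fz about 0). I release gently.

Emit:
{"api": "step_arm", "payload": {
  "steps": [
    [0, 0, 0, 0, 0, 0, 1],
    [0, 0, 0, 0, 0, 0, 1],
    [0, 0, 0, 0, 0, 0, 0.75],
    [0, 0, 0, 0, 0, 0, 0.7],
    [0, 0, 0, 0, 0, 0, 0.6],
    [0, 0, 0, 0, 0, 0, 0.5],
    [0, 0, 0, 0, 0, 0, 0.4],
    [0, 0, 0, 0, 0, 0, 0.3]
  ],
  "force": 3
}}

```text
clock: 27.2
tool_pos: [0.6219, -0.231, 0.2083]
eef_rot: [0.726, -0.614, 0.207, -0.23]
contact_force: [0.4, -0.3, -0.4]
opening: 0.351
finger_force: 0.0
```

```bash
python3 chk.py; python3 - <<'E'
from h import *
w=snap('wrist','w11.png');a=snap('scene','s11.png')
p,q,s=st();M=q.as_matrix();g=p-.002*M[:,2]+.0045*M[:,0]
print(s['opening'],'expect w',proj(w,[g,g+.016*M[:,0],g-.016*M[:,0]]).round(1).tolist(),'s',proj(a,g))
for n,i in(('w',w),('s',a)):
    h=cv2.cvtColor(i['pixels'],cv2.COLOR_RGB2HSV)
    for nm,lo,hi in(('wood',(8,90,90),(22,200,255)),('orange',(3,190,120),(14,255,255))):
        m=cv2.inRange(h,lo,hi);k,l,S,c=cv2.connectedComponentsWithStats(m);e=proj(i,g)[0]
        print(n,nm,[(S[j].tolist()) for j in range(1,k) if S[j][4]>12 and np.linalg.norm(c[j]-e)<(70 if n=='w' else 35)])
E
```

```text
[ 0.92  0.84 -0.83  1.99  1.86  0.25  1.97] [[0.16, -0.8, 0.58], [-0.99, -0.14, 0.08], [0.02, -0.59, -0.81]]
grip [ 0.6215 -0.2356  0.21  ] rack frame mm [-0.6 -0.5 11. ] F [ 0.39 -0.33 -0.41] M [ 0.05  0.48 -0.07] clock 27.2 yaw 9.3
0.3502158271709466 expect w [[282.1, 278.6], [282.3, 247.2], [282.0, 308.0]] s [[218.65093091 221.54278243]]
w wood [[268, 245, 21, 66, 1218], [287, 342, 10, 4, 14]]
w orange []
s wood [[184, 190, 26, 15, 62], [232, 212, 27, 8, 77], [217, 219, 7, 7, 27], [204, 224, 8, 8, 29], [212, 227, 34, 9, 113]]
s orange [[217, 228, 16, 4, 26], [234, 231, 10, 4, 18]]
```

The jaws are free, with the grip still between them at the expected place. I withdraw along the tool axis.

Emit:
{"api": "step_arm", "payload": {
  "steps": [
    [0, 0, -1, 0, 0, 0, 0.3],
    [0, 0, -1.5, 0, 0, 0, 0.3],
    [0, 0, -2, 0, 0, 0, 0.3],
    [0, 0, -3, 0, 0, 0, 0.3],
    [0, 0, -4, 0, 0, 0, 0.3],
    [0, 0, -3, 0, 0, 0, 0.3],
    [0, 0, 0, 0, 0, 0, 0.3],
    [0, 0, 0, 0, 0, 0, 0.3]
  ]
}}

```text
clock: 28.3
tool_pos: [0.5412, -0.2434, 0.32]
eef_rot: [0.726, -0.615, 0.208, -0.229]
contact_force: [-0.0, -0.2, 0.9]
opening: 0.351
finger_force: 0.0
```

```bash
python3 - <<'E'
from h import *
p,q,s=st();print(s['clock'],p,np.round(s['contact_force'],2),np.round(s['q'],2))
a=snap('scene','s12.png');w=snap('wrist','w12.png');a1=load('s1')
G=np.array([.622,-.2355,.209]);Ry=np.array([-.176,.984,0])
for n,i in(('s',a),('w',w)):
    print(n,'expect',proj(i,[G,G+.032*Ry,G-.032*Ry,G-[0,0,.092]]).round(1).tolist())
    h=cv2.cvtColor(i['pixels'],cv2.COLOR_RGB2HSV);e=proj(i,G)[0]
    for nm,lo,hi in(('wood',(8,90,90),(22,200,255)),('orange',(3,190,120),(14,255,255))):
        m=cv2.inRange(h,lo,hi);k,l,S,c=cv2.connectedComponentsWithStats(m)
        print(nm,[(S[j].tolist(),c[j].round(1).tolist()) for j in range(1,k) if S[j][4]>8 and np.linalg.norm(c[j]-e)<(70 if n=='w' else 30)])
# disturbance: changed pixels away from pail/rack/robot
d=cv2.absdiff(cv2.GaussianBlur(a['pixels'],(5,5),0),cv2.GaussianBlur(a1['pixels'],(5,5),0)).max(2)>25
k,l,S,c=cv2.connectedComponentsWithStats(d.astype(np.uint8));print([S[j].tolist() for j in range(1,k) if S[j][4]>25])
E
```

```text
28.3 [ 0.54115662 -0.24338893  0.32003213] [-0.05 -0.16  0.87] [ 1.24  0.69 -1.18  2.04  1.17  0.37  2.64]
s expect [[218.9, 222.0], [226.0, 214.6], [211.5, 229.7], [221.2, 256.4]]
wood [([218, 209, 8, 8, 25], [221.4, 212.0]), ([212, 212, 47, 24, 254], [232.2, 223.3]), ([204, 224, 8, 8, 28], [207.2, 227.4])]
orange [([219, 228, 14, 4, 21], [225.7, 229.3]), ([234, 231, 10, 4, 17], [238.6, 232.4])]
w expect [[280.1, 201.6], [280.1, 234.7], [280.1, 166.4], [327.0, 185.7]]
wood [([235, 160, 9, 1, 9], [239.0, 160.0]), ([250, 161, 11, 1, 11], [255.0, 161.0]), ([270, 160, 5, 7, 11], [273.0, 164.1]), ([280, 160, 2, 7, 9], [280.2, 163.0]), ([251, 167, 9, 1, 9], [255.0, 167.0]), ([273, 186, 11, 34, 341], [277.7, 202.3]), ([263, 229, 9, 1, 9], [267.0, 229.0]), ([281, 228, 5, 10, 14], [282.0, 231.3]), ([265, 233, 11, 2, 12], [270.4, 233.9])]
orange []
[[50, 0, 49, 19, 460], [103, 19, 16, 9, 45], [24, 24, 10, 13, 54], [100, 40, 31, 23, 416], [42, 46, 23, 27, 76], [116, 63, 32, 31, 459], [131, 88, 77, 94, 3888], [299, 173, 10, 6, 39], [309, 173, 38, 43, 1209], [215, 212, 18, 15, 93], [200, 231, 47, 67, 2116], [0, 263, 8, 12, 66], [116, 299, 17, 10, 119]]
```

```bash
python3 - <<'E'
from h import *
for f in('s1','s12'):
    i=load(f)['pixels'];h=cv2.cvtColor(i,cv2.COLOR_RGB2HSV);m=cv2.inRange(h,(20,150,60),(32,255,255));m[:290]=0
    print(f,cv2.minAreaRect(cv2.findNonZero(m)),(m>0).sum(), i[299:309:4,116:133:5].mean(2).round().tolist())
t=snap('top','t12.png');t1=load('t1')
for i in(t1,t):
    h=cv2.cvtColor(i['pixels'],cv2.COLOR_RGB2HSV);m=cv2.inRange(h,(20,150,60),(32,255,255));m[:,:405]=0;m[270:]=0
    print(cv2.minAreaRect(cv2.findNonZero(m)))
E
```

```text
s1 ((152.07786560058594, 330.886962890625), (94.35565948486328, 20.185083389282227), 34.562522888183594) 1640 [[147.0, 144.0, 149.0, 147.0], [142.0, 144.0, 144.0, 148.0], [81.0, 141.0, 143.0, 144.0]]
s12 ((151.76922607421875, 331.3461608886719), (94.29902648925781, 20.246557235717773), 33.690067291259766) 1636 [[154.0, 106.0, 155.0, 155.0], [103.0, 94.0, 95.0, 156.0], [79.0, 97.0, 99.0, 97.0]]
((454.6434326171875, 126.60975646972656), (30.036941528320312, 238.39479064941406), 18.126081466674805)
((428.0, 200.5), (57.0, 12.0), 90.0)
```

The level has not moved; that change was a shadow. The pail hangs free with the grip centred between the prongs, so I hand in.

```bash
python3 -c "
from plant import r
print(r.finish_job())"
```

```text
the job is handed in; nothing more can be done
None
```

I raised the grey pail's bail, hung the pail by it on the two orange prongs, released it gently and handed the job in at about 28 s; the measurements (no picture viewed after the grasp) show the grip centred between the prongs, no load left on the arm and no sign of anything else moved.

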